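# Load a round bar and set the wedge clamp to running clearance

## Task

Take the round steel bar out of the offcut tray, leaving the other offcuts in it, and lay the bar in the two open saddles of the clamping fixture, roughly centred and without dropping it. Then turn the fixture's wing screw clockwise (seen from above) until it seats against its stop, and back it off a quarter turn so that the bar can slide. Finish while still gripping the wing at that setting: do not let go of it at the end.

Things in the scene. Friction and masses are not known exactly. Their poses are not given: they have to be found in the camera images.
- round_bar: the bar to load: the only round bar in the tray, plain bright steel, 16 mm diameter, 140 mm long, 0.23 kg, lying flat. Origin at the middle of its length on its underside (8 mm below its axis when it lies); its y axis runs along the bar.
- bar_mid (a point): the point on the axis of the round bar at the middle of its length
- tray: fixed open sheet-steel tray of offcuts, 220 (its x) x 270 (its y) x 34 mm, with a rounded rim up to 38 mm, walls and floor 4 mm thick. Origin under its centre, on the table. It stands on the robot's left or right, with the fixture on the other side. The bar lies near its middle, the other pieces along its walls.
- square_bar: leave in the tray: square steel bar, 16 x 16 mm, 95 mm long along its y; origin at the centre of its underside
- angle_piece: leave in the tray: piece of steel angle, 30 x 30 mm, 105 mm long along its y; origin at the centre of its underside
- flat_piece: leave in the tray: flat steel piece, 30 mm wide, 6 mm thick, 85 mm long along its y; origin at the centre of its underside
- nut: leave in the tray: hexagon nut, 27 mm across flats, 15 mm high; origin at the centre of its underside
- fixture: fixed wedge clamp of plain steel: base 150 (its x) x 190 (its y) x 12 mm, origin under its centre on the table, z up. Two open-topped flared saddles in line at y = -50 mm, centred at x = -46 and +46 mm, each 20 mm long, 56 mm high; 72 mm free between them for fingers. Fixed wall on -y side, screw-driven jaws on +y side, slot 18 to 20 mm wide at the start. Wing screw upright at x = 0, y = +50 mm.
- fume_hood: obstacle, not to be touched: fixed extraction hood hanging over the rear middle of the table, always in the same place. Its rim lies about 0.38 m above the table, over x = 0.63 to 0.85 m and y = -0.25 to +0.10 m. A raised wrist or elbow can strike it when the arm swings from side to side: cross the middle with the hand close to the robot (x about 0.45 m).
- saddle_mid (a point): point midway between the two saddles at the height of their floors, 34 mm above the table, where the bar's underside comes to lie; its axes are those of the fixture (bar along x)
- wing: the flat wing (thumb grip) of the upright clamp screw: 44 mm long (its x), 12 mm thick (its y, grip across this), 26 mm high. Origin at its centre, on the screw's vertical axis, 77 mm above the table: wing from 64 to 90 mm, under it a 20 mm hub up to 62 mm and the housing up to 44 mm. It turns with the screw and does not rise or sink.
- clamp_screw (a joint): angle of the clamp screw in rad, growing as it turns clockwise seen from above (tightening). It seats against a firm stop at 2.6; at the start it stands 0.7 to 1.6 rad short of that. A quarter turn back from the seat is 1.03. Light friction (about 0.06 N m), stays where it is left; the jaws close 2 mm per rad and stand just clear of the bar when seated.
Things that resemble listed ones, but are neither listed nor needed, are in the scene too. Leave any pink look-alike of the square_bar alone.

How it is judged:
On the way, in this order (a step that is already met when the one before it is completed fails the run):
1. the round bar lies in both saddles, let go (x of bar_mid in the frame of fixture between -0.02 and 0.02 m and y of bar_mid in the frame of fixture between -0.055 and -0.04 m and z of bar_mid in the frame of fixture between 0.037 and 0.047 m and angle between the y axis of round_bar and the x axis of fixture, either way round below 0.1 rad and contact force between the fingers and round_bar below 0.1 N and linear speed of round_bar below 0.03 m/s), for 0.2 s.
2. with the bar in the saddles, the screw is turned by the wing until it seats (x of bar_mid in the frame of fixture between -0.02 and 0.02 m and y of bar_mid in the frame of fixture between -0.055 and -0.04 m and z of bar_mid in the frame of fixture between 0.037 and 0.047 m and angle between the y axis of round_bar and the x axis of fixture, either way round below 0.1 rad and value of joint clamp_screw above 2.53 rad and contact force between the fingers and wing above 1 N), for 0.1 s.
At the end, for the whole second after the job is handed in: Bar lies free in both saddles (middle within 20 mm, parallel within 0.1 rad); after being seated (above 2.53 rad) the screw is a quarter turn back, at 1.03 +/- 0.30 rad, still, the fingers gripping the wing with over 2 N; the other offcuts are in the tray (within 0.17 m of its centre) (all of step 1 and value of joint clamp_screw between 0.73 and 1.33 rad and velocity of joint clamp_screw between -0.1 and 0.1 rad/s and contact force between the fingers and wing above 2 N and horizontal distance between each of square_bar, angle_piece, flat_piece, nut and tray below 0.17 m); the arm keeps its last pose, push and grip.
It fails at once if the round bar is dropped or thrown (faster than 1.5 m/s) (linear speed of round_bar above 1.5 m/s).
It fails at once if another offcut leaves the tray (more than 0.17 m from its centre, or lifted 80 mm) (horizontal distance between any of square_bar, angle_piece, flat_piece, nut and tray above 0.17 m or height (world z) of any of square_bar, angle_piece, flat_piece, nut above 0.08 m).
It also fails if it takes over 54 s, if anything falls off the work surface, if the arm or the gripper's body presses on something with over 40 N, if the wrist force passes 120 N, or if a joint passes its speed limit or range.

## Robot

A 7-joint arm with a two-finger parallel gripper is mounted at the origin on a cart in front of the work surface, level with it; the furniture and walls round the work are solid. World frame = base frame: x ahead of the robot, y to its left, z up, the work surface at z = 0. Lengths are in m, angles in rad, forces in N, time in s.
With the tool pointing down it reaches from about 0.35 to 0.9 m from the base axis. Payload 19.9 kg.
Tool frame: the origin (TCP) lies between the finger pads; the fingertips stand 19 mm ahead of it and the grasp point (between the pads) is the TCP; z points along the fingers, y is the direction in which the jaws open and shut (so a half turn about z gives the same grasp; the last joint's range is limited). The gripper opens to 94 mm and grips with 3 to 60 N. Pads are 16 mm wide; open, the fingers measure 119 mm over their backs; the gripper's body (75 mm by 177 mm) begins 78 mm behind the grasp point.
Start: joints at [1.177, 0.417, -0.01, 1.614, 0.005, 1.111, -0.053], TCP at [0.215, -0.587, 0.197] pointing down, gripper open.
Joint ranges: [-2.81, 2.81], [-0.39, 2.02], [-1.27, 1.25], [0.06, 2.57], [-1.19, 4.33], [0.19, 2], [-2.82, 2.82]. Speed limits (rad/s): [1.89, 1.89, 2.39, 2.39, 3.01, 3.01, 3.01].

## Interface

Orientations are given as a 3x3 rotation matrix whose columns are the frame's x, y, z axes.
In Python, from rig import robot gives the robot as it stands. Calls block until the motion is done:
- robot.move_ptp(position, orientation): joint-space move of the TCP to a pose.
- robot.move_linear(position, velocity=0.15, frame=None, threshold=None): straight line of the TCP; frame=None keeps the orientation; velocity is the mean speed in m/s. With threshold (N) it stops when the force on the tool has changed by that much, and returns True; else False.
- robot.goto_joints(angles): joint-space move.
- robot.gripper_to(opening): finger opening in m; the grip force is fixed at half the most; returns when the fingers have stopped.
- robot.pause(seconds).
- robot.ik(position, orientation): joint angles nearest the present ones, or None.
- robot.get_state(): the state.
- robot.grab_frame(name): name is "side" or "top" or "wrist"; returns the picture (384x512x3 uint8, red, green, blue); there is no depth.
- robot.camera_info(name): a dict with "fx", "fy", "cx", "cy" (pixels), "rvec" (rotation vector, rad) and "tvec" (3), from world to camera coordinates, as OpenCV has them. Camera axes: x right, y down, z forward; pixel columns grow to the right and rows downward; lengths in m; the calibration is good to about 2 mm. A picture is of the moment at which its call begins: read the wrist's pose just before it. camera_info takes no time and is no camera call; for the wrist camera it gives the pose at the moment of the call.
A pose or a line that the arm cannot do raises robot.PlanningError and nothing moves.
- robot.sign_off(): hands the job in, once; it reports no verdict.
The state is a dict: "time": time; "qpos": joint angles; "joint_vel": joint speeds; "effort": joint torques, N m; "ee_pos": TCP position; "tool_rot": TCP orientation; "force": force on the tool from outside, world axes, zero at the start; "moment": the same for the moment, N m; "opening": finger opening in m.
Only numpy, scipy, OpenCV 4.12 (cv2) and the standard library are available. Lean on these libraries where they do the work, as an engineer would, in place of code of your own. Each camera call takes 0.05 s, during which the arm holds its last target.

## Working session

There is one attempt and no reset: what is moved stays moved. The work goes in short steps, each a Python script; the robot and the scene stay as the last script left them, time stands still between calls to the robot, and variables do not carry over. Pictures are saved under pics/ and viewed, and the job is handed in when it is done.

```bash
ls; mkdir -p pics; python3 - <<'E'
from rig import robot
import cv2
s=robot.get_state();print(s)
for n in("side","top","wrist"):
    print(n,robot.camera_info(n))
    cv2.imwrite(f"pics/{n}0.png",robot.grab_frame(n)[:,:,::-1])
E
```

```text
pics
{'time': 0.0, 'qpos': array([ 1.17747703,  0.41794374, -0.01030671,  1.6141318 ,  0.00468803,
        1.11070392, -0.05298177]), 'joint_vel': array([ 0.0005166 ,  0.00091816, -0.00054636, -0.00128486,  0.00013671,
       -0.00098248, -0.00018723]), 'effort': array([-2.39002002e-04, -8.51248026e+01,  6.38979357e-01, -4.25982642e+01,
       -4.88027371e-02,  1.86894403e-02, -8.07806191e-05]), 'ee_pos': array([ 0.21524606, -0.58637511,  0.19596195]), 'tool_rot': array([[ 9.38738909e-01,  3.44628841e-01, -4.71618355e-04],
       [ 3.44629155e-01, -9.38738311e-01,  1.06292319e-03],
       [-7.64122310e-05, -1.16034079e-03, -9.99999324e-01]]), 'force': array([ 0.65017549, -0.25579922,  0.27166055]), 'moment': array([-0.01501829,  0.00789649,  0.00950979]), 'opening': 0.09390763867246663}
side {'fx': 452.4617114482104, 'fy': 452.4617114482104, 'cx': 261.69507091167253, 'cy': 189.03740469211218, 'rvec': array([ 2.1371936 , -0.20246396,  0.13062618]), 'tvec': array([-0.56997775,  0.23040038,  1.34969428])}
top {'fx': 465.0809634410026, 'fy': 465.0809634410026, 'cx': 264.3133944639099, 'cy': 188.8575275239451, 'rvec': array([ 2.16047641, -2.19619338,  0.12848241]), 'tvec': array([-0.00723636,  0.58225605,  1.40558145])}
wrist {'fx': 307.2326646441503, 'fy': 307.2326646441503, 'cx': 258.71238092184666, 'cy': 191.91344650893942, 'rvec': array([-2.40845823,  1.68263908,  0.20402817]), 'tvec': array([-0.62349351, -0.0234414 ,  0.38883624])}
```

View pics/top0.png

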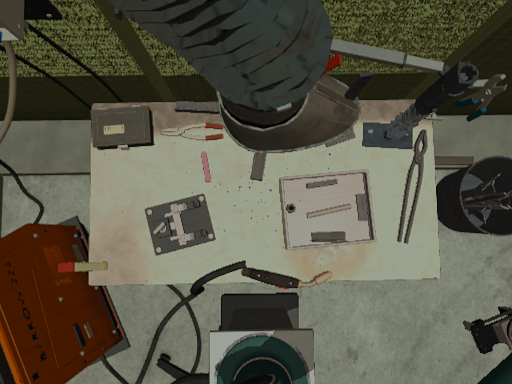

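View pics/side0.png

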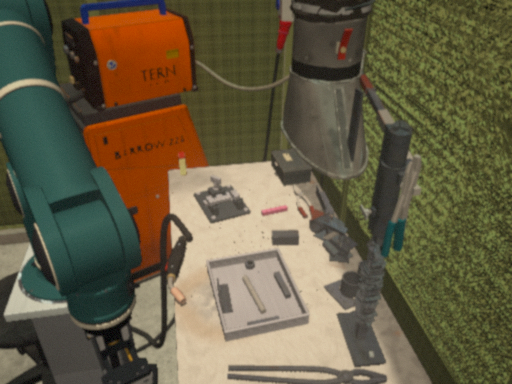

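View pics/wrist0.png

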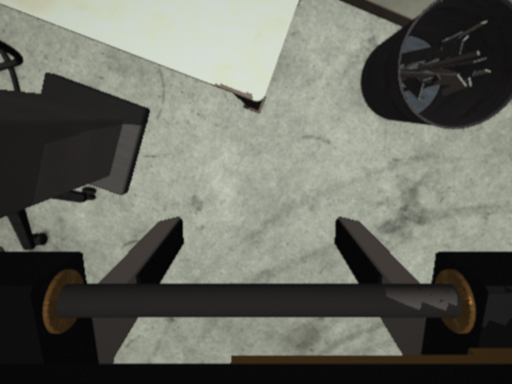

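The top view shows the tray at right (corners near (280,175) and (375,245)) with the bar at about (328,211), and the fixture at left at about (180,223). I'll zoom in on both.

```bash
cat > h.py <<'E'
import numpy as np, cv2
def cast(ci,uv,z):
    K=np.array([[ci['fx'],0,ci['cx']],[0,ci['fy'],ci['cy']],[0,0,1]])
    R,_=cv2.Rodrigues(np.array(ci['rvec'],float)); t=np.array(ci['tvec'],float)
    o=-R.T@t; d=R.T@np.linalg.solve(K,np.array([uv[0],uv[1],1.]))
    return o+d*(z-o[2])/d[2]
def proj(ci,p):
    K=np.array([[ci['fx'],0,ci['cx']],[0,ci['fy'],ci['cy']],[0,0,1]])
    return cv2.projectPoints(np.array([p],float),np.array(ci['rvec'],float),np.array(ci['tvec'],float),K,None)[0].ravel()
def down(ang):  # tool y (jaw axis) at world angle ang, z down
    y=np.array([np.cos(ang),np.sin(ang),0]); z=np.array([0,0,-1.]); x=np.cross(y,z)
    return np.column_stack([x,y,z])
E
python3 - <<'E'
import cv2
im=cv2.imread('pics/top0.png')
a=cv2.resize(im[155:265,265:390],None,fx=6,fy=5.4*6/5.4,interpolation=cv2.INTER_CUBIC)[:600,:800]
cv2.imwrite('pics/tray_z.png',cv2.resize(im[160:260,268:388],(720,600),interpolation=cv2.INTER_CUBIC))
cv2.imwrite('pics/fix_z.png',cv2.resize(im[180:265,130:230],(700,595),interpolation=cv2.INTER_CUBIC))
E
```

```text
(no output)
```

View pics/tray_z.png

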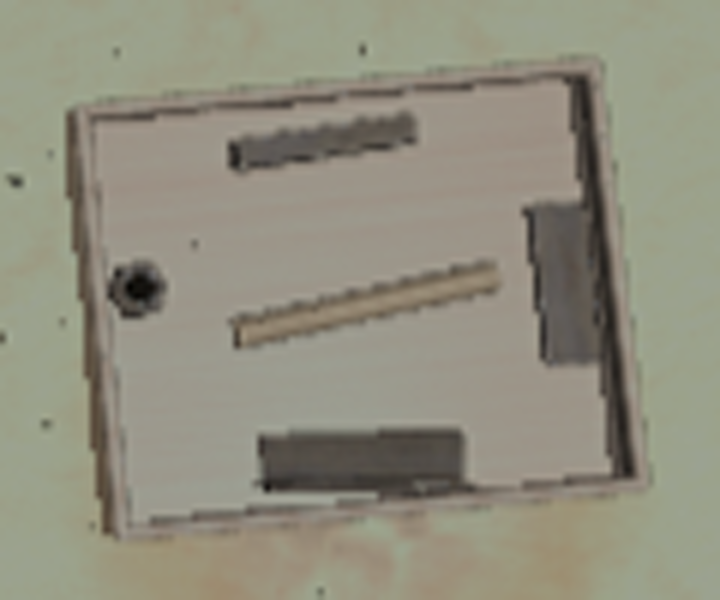

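View pics/fix_z.png

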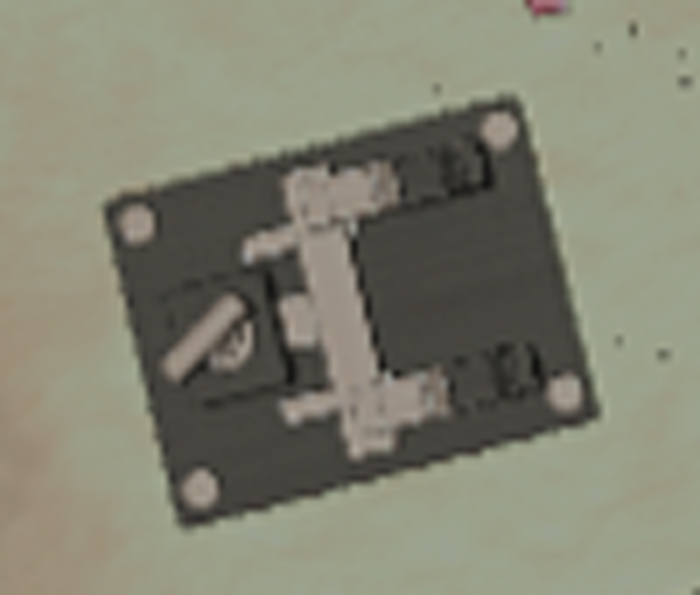

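The tray zoom shows the bar ends at about (237,332) and (498,277). The fixture zoom shows base corners at (107,203), (517,95), (600,413) and (185,527), with the wing running from (172,372) to (240,302).

```bash
python3 - <<'E'
from rig import robot
from h import *
ci=robot.camera_info("top")
f=lambda p:((p[0]+.5)/7-.5+130,(p[1]+.5)/7-.5+180)
t=lambda p:((p[0]+.5)/6-.5+268,(p[1]+.5)/6-.5+160)
c=np.array([cast(ci,f(p),0.012) for p in[(107,203),(517,95),(600,413),(185,527)]])
print("fix corners",c.round(3),c.mean(0))
for i in range(4):
    d=c[(i+1)%4]-c[i];print(np.linalg.norm(d),np.degrees(np.arctan2(d[1],d[0])))
b=np.array([cast(ci,t(p),0.014) for p in[(237,332),(498,277)]]);d=b[1]-b[0]
print("bar",b,b.mean(0),np.linalg.norm(d),np.degrees(np.arctan2(d[1],d[0])))
w=np.array([cast(ci,f(p),0.09) for p in[(172,372),(240,302)]]);d=w[1]-w[0]
print("wing",w,w.mean(0),np.linalg.norm(d),np.degrees(np.arctan2(d[1],d[0])))
T=np.array([cast(ci,t(p),0.038) for p in[(75,108),(600,62),(645,485),(113,535)]])
print("tray",T.round(3),T.mean(0),[np.linalg.norm(T[(i+1)%4]-T[i]) for i in range(4)])
E
```

```text
fix corners [[0.528 0.354 0.012]
 [0.573 0.173 0.012]
 [0.432 0.137 0.012]
 [0.386 0.319 0.012]] [0.4797995 0.2454302 0.012    ]
0.18665897668449824 -76.01126532824824
0.14573918949171066 -165.74058962293034
0.18766767214081975 104.34972491346109
0.1469202904451061 13.865316186990698
bar [[ 0.50020228 -0.14848934  0.014     ]
 [ 0.52650568 -0.28502908  0.014     ]] [ 0.51335398 -0.21675921  0.014     ] 0.13905023279128767 -79.09595833801798
wing [[0.45251389 0.30766634 0.09      ]
 [0.48112581 0.27958172 0.09      ]] [0.46681985 0.29362403 0.09      ] 0.0400922416228331 -44.46715248569946
tray [[ 0.615 -0.066  0.038]
 [ 0.635 -0.337  0.038]
 [ 0.418 -0.351  0.038]
 [ 0.398 -0.08   0.038]] [ 0.51658077 -0.20853255  0.038     ] [np.float64(0.27180600578160613), np.float64(0.21732989587582685), np.float64(0.27149235969717495), np.float64(0.21795986580229437)]
```

Measured sizes agree with the spec: base 187x146 mm, bar 139 mm, tray 272x218 mm. The wing centre lands within 1 mm of the position predicted from the base. Next I'll check reachability and joint 7 choices.

```bash
python3 - <<'E'
from rig import robot
from h import *
r=np.radians
for nm,p,a in[("bar",(.5134,-.2168,.15),10.9),("barlow",(.5134,-.2168,.026),10.9),("sad",(.4919,.1969,.15),104.2),("sadlow",(.4919,.1969,.055),104.2),("wing",(.4672,.2937,.077),45.5),("wing-90",(.4672,.2937,.077),-44.5)]:
    for k in(0,180):
        q=robot.ik(p,down(r(a+k)));print(nm,a+k,None if q is None else np.round(q,2))
ci=robot.camera_info("top")
print(proj(ci,(.4919,.1969,.034)))
E
```

```text
bar 10.9 [ 0.75  0.39 -0.5   1.82  0.22  0.99  0.35]
bar 190.9 [ 0.31  0.35  0.04  1.83 -0.02  0.96 -2.59]
barlow 10.9 [ 0.73  0.57 -0.49  1.9   0.37  0.77  0.22]
barlow 190.9 [ 0.25  0.52  0.12  1.91 -0.09  0.71 -2.53]
sad 104.2 [ 0.4   0.52 -1.08  1.87  0.52  1.07  0.93]
sad 284.2 [ 0.28  0.44 -0.89  1.87  0.4   1.02 -2.1 ]
sadlow 104.2 [ 0.37  0.7  -1.07  1.94  0.76  0.97  0.75]
sadlow 284.2 [ 0.11  0.53 -0.69  1.95  0.45  0.82 -2.15]
wing 45.5 [ 0.1   0.63 -0.94  1.88  0.61  0.96 -0.33]
wing 225.5 [-1.3   0.61  0.9   1.92 -0.6   0.91 -2.44]
wing-90 -44.5 [-0.07  0.53 -0.7   1.88  0.43  0.89 -1.76]
wing-90 135.5 [ 0.19  0.71 -1.09  1.87  0.73  1.03  1.15]
[194.74531882 219.22243197]
```

```bash
python3 - <<'E'
from rig import robot
from h import *
r=np.radians
robot.goto_joints([0.40,.36,0,1.75,0,1.03,.59])
s=robot.get_state();print(s['time'],s['ee_pos'],s['opening'])
robot.move_ptp((.5134,-.2168,.17),down(r(10.9)))
s=robot.get_state();print(s['time'],s['ee_pos'],s['qpos'].round(2))
print(robot.camera_info("wrist"))
cv2.imwrite("pics/w1.png",robot.grab_frame("wrist")[:,:,::-1])
E
```

```text
1.8083 [ 0.5221014  -0.25561837  0.17496581] 0.09369631650602336
2.0917 [ 0.51301618 -0.21638847  0.17003096] [ 0.36  0.32 -0.01  1.81  0.01  1.    0.53]
{'fx': 307.2326646441503, 'fy': 307.2326646441503, 'cx': 258.71238092184666, 'cy': 191.91344650893942, 'rvec': array([-2.88932774, -0.27474559, -0.0325006 ]), 'tvec': array([-0.4634471 , -0.31752632,  0.28991058])}
```

View pics/w1.png

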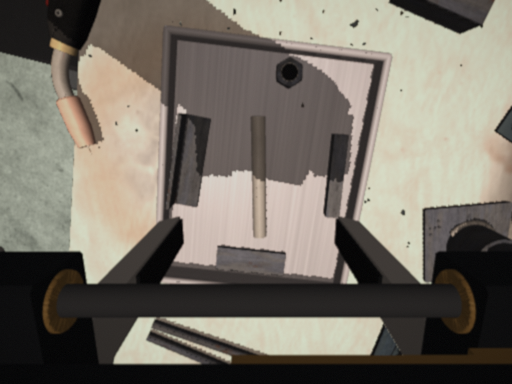

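The wrist view shows the bar from (258.5,116) to (260,236), aligned between the fingers. I'll cross-check that against the top view, then grasp.

```bash
python3 - <<'E'
from rig import robot
from h import *
r=np.radians
ci=robot.camera_info("wrist")
b=np.array([cast(ci,p,0.014) for p in[(258.5,116),(260,236)]]);d=b[1]-b[0]
print("bar",b.mean(0),np.linalg.norm(d),np.degrees(np.arctan2(d[1],d[0])))
m=b.mean(0)
if np.hypot(m[0]-.5134,m[1]+.2168)<.006:
    x,y=(m[0]+.5134)/2,(m[1]-.2168)/2
    robot.gripper_to(.05)
    robot.move_linear((x,y,.06),velocity=.2,frame=down(r(10.9)))
    print(robot.move_linear((x,y,.0262),velocity=.06,threshold=12))
    robot.gripper_to(0.0)
    s=robot.get_state();print(x,y,s['time'],s['ee_pos'],s['opening'],s['force'])
    robot.move_linear((x,y,.13),velocity=.12)
    s=robot.get_state();print(s['time'],s['ee_pos'],s['opening'],s['force'],s['moment'])
    cv2.imwrite("pics/w2.png",robot.grab_frame("wrist")[:,:,::-1])
E
```

```text
bar [ 0.51407557 -0.21629761  0.014     ] 0.13881972018911756 -78.46961733409255
False
0.5137377852910119 -0.21654880378641353 5.25 [ 0.51372261 -0.21653277  0.02619188] 0.0005698124855674367 [-0.47841492  0.60423885  0.11796218]
6.2667 [ 0.51334943 -0.2163638   0.12930118] 0.00044507606089762926 [ 0.59830614  0.19708671 -0.74578885] [-0.03720077 -0.10227546 -0.00994385]
```

View pics/w2.png

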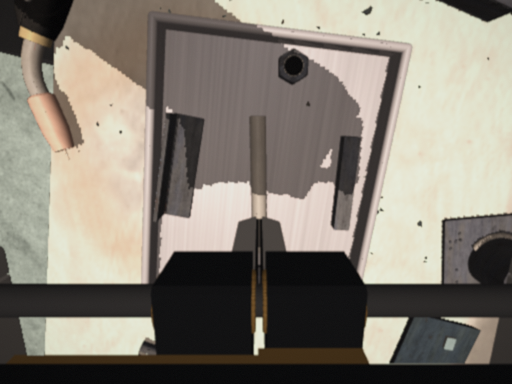

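The gripper reads closed at 0.5 mm, and in this view the bar seems to lie under the closed fingers with its far end at (258,116). I'll check where it really is before doing anything else.

```bash
python3 - <<'E'
from rig import robot
from h import *
ci=robot.camera_info("wrist")
print(robot.get_state()['tool_rot'].round(3))
d=np.array([np.cos(np.radians(-78.8)),np.sin(np.radians(-78.8)),0])
for z in(.014,.1176): 
    for s in(-.07,.07): print(z,s,proj(ci,np.array([.5137,-.2165,z])+s*d))
e=robot.get_state()['ee_pos']; R=robot.get_state()['tool_rot']
print("tip",proj(ci,e+.019*R[:,2]), "nut world", cast(ci,(293,67),.019))
for n in("top","side"): 
    im=robot.grab_frame(n)[:,:,::-1]
    a=im[150:265,260:390] if n=="top" else im[230:350,190:320]
    cv2.imwrite(f"pics/{n}2.png",cv2.resize(a,(650,600),interpolation=cv2.INTER_CUBIC))
w=cv2.imread("pics/w2.png")
cv2.imwrite("pics/w2z.png",cv2.resize(w[100:300,200:330],None,fx=3,fy=3))
E
```

```text
[[-0.189  0.982 -0.001]
 [ 0.982  0.189  0.   ]
 [ 0.001 -0.001 -1.   ]]
0.014 -0.07 [258.34531235 116.65295921]
0.014 0.07 [259.16345194 252.23761838]
0.1176 -0.07 [257.9082193  116.55335873]
0.1176 0.07 [259.15499932 312.53676803]
tip [258.04307674 218.56168744] nut world [ 0.52271266 -0.09904538  0.019     ]
```

View pics/w2z.png

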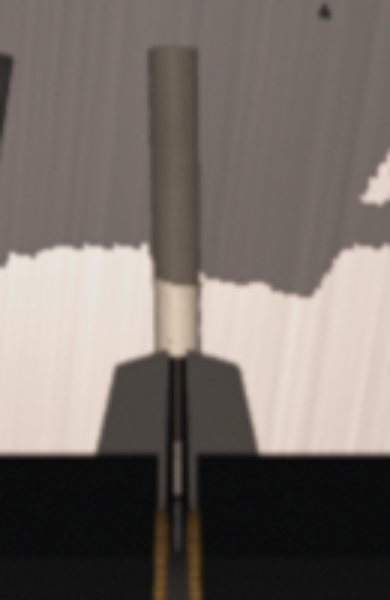

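View pics/side2.png

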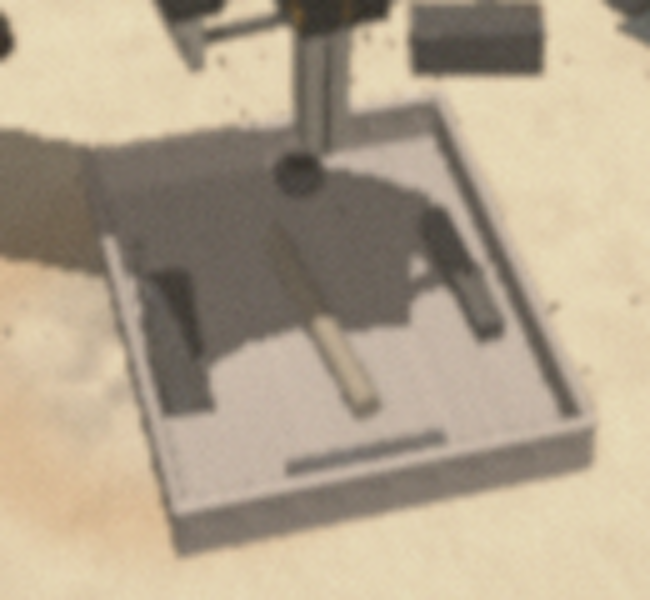

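The side view shows the bar still flat in the tray, seen at about (345,370) in the zoom, so the fingers closed above or over it. I'll go down again open, feel for the floor, and look before squeezing.

```bash
python3 - <<'E'
from rig import robot
from h import *
robot.gripper_to(.05)
s=robot.get_state();print(s['time'],s['opening'])
robot.move_linear((.5137,-.2165,.035),velocity=.2)
print(robot.move_linear((.5137,-.2165,.018),velocity=.03,threshold=6))
s=robot.get_state();print(s['time'],s['ee_pos'],s['opening'],s['force'])
cv2.imwrite("pics/w3.png",robot.grab_frame("wrist")[:,:,::-1])
im=robot.grab_frame("side")[:,:,::-1]
cv2.imwrite("pics/side3.png",cv2.resize(im[230:350,190:320],(650,600),interpolation=cv2.INTER_CUBIC))
E
```

```text
7.3167 0.04998515380407624
False
8.6583 [ 0.51372272 -0.21646169  0.01799163] 0.04976336227252311 [-0.27728077  0.23491963  0.42681968]
```

View pics/w3.png

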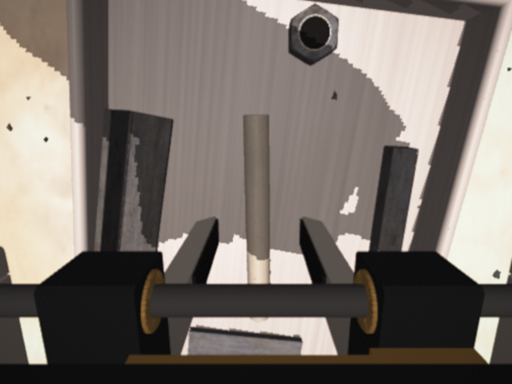

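View pics/side3.png

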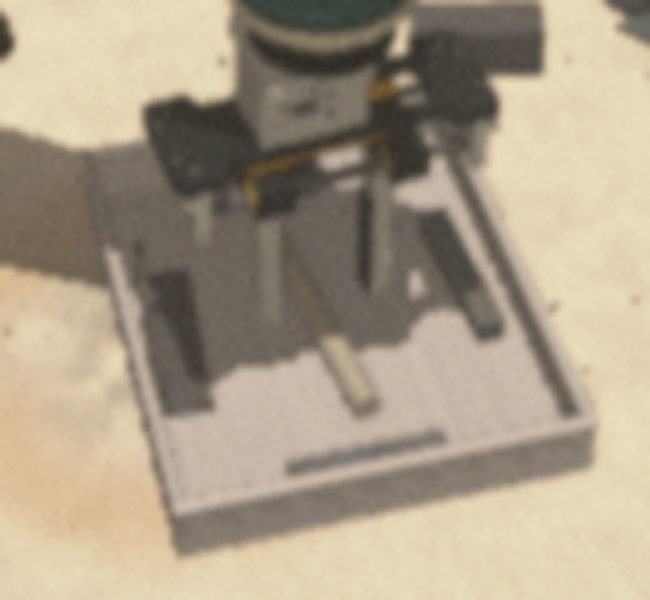

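Tips should already be touching the floor at this TCP height (0.018), but there is no contact, so they are effectively shorter than stated. I'll feel further down with a low threshold.

```bash
python3 - <<'E'
from rig import robot
from h import *
print(robot.move_linear((.5137,-.2165,.004),velocity=.025,threshold=5))
s=robot.get_state();print(s['time'],s['ee_pos'],s['opening'],s['force'])
cv2.imwrite("pics/w4.png",robot.grab_frame("wrist")[:,:,::-1])
E
```

```text
False
9.4667 [ 0.51372486 -0.21647908  0.00399643] 0.049729287204670215 [-0.6857722  -0.05466971  0.52451151]
```

View pics/w4.png

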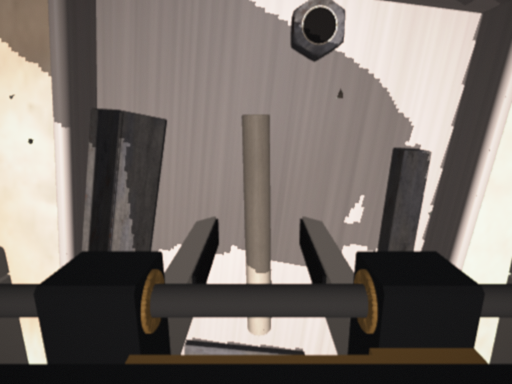

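```bash
python3 - <<'E'
from rig import robot
from h import *
ci=robot.camera_info("wrist"); s=robot.get_state()
R,_=cv2.Rodrigues(ci['rvec']); o=-R.T@ci['tvec']
print("cam",o.round(4),"axis",R[2].round(3),"tcp",s['ee_pos'])
print("cam in tool",s['tool_rot'].T@(o-s['ee_pos']))
for z in(-.02,-.005,.005,.014):
    b=np.array([cast(ci,p,z) for p in[(256.5,115),(259,332)]]);w=[cast(ci,p,z)for p in[(244,200),(270,200)]]
    t=[cast(ci,p,z)for p in[(217,220),(302,220)]]
    print(z,b.round(4).tolist(),np.linalg.norm(b[1]-b[0]),np.linalg.norm(w[1]-w[0]),np.linalg.norm(t[1]-t[0]))
im=robot.grab_frame("side")[:,:,::-1]
cv2.imwrite("pics/side4.png",cv2.resize(im[200:340,190:330],(600,600),interpolation=cv2.INTER_CUBIC))
cv2.imwrite("pics/side4f.png",im)
ct=robot.camera_info("side")
for p in[(.5137,-.2165,.012),(.5137,-.2165,-.01)]: print(proj(ct,p))
w=cv2.imread("pics/w4.png");cv2.imwrite("pics/w4z.png",cv2.resize(w[190:350,150:370],None,fx=3,fy=3))
E
```

```text
cam [ 0.5011 -0.1479  0.1909] axis [ 0.045 -0.234 -0.971] tcp [ 0.51377736 -0.21653582  0.00409837]
cam in tool [ 0.06975683  0.00059574 -0.18681543]
-0.02 [[0.4994, -0.1472, -0.02], [0.5327, -0.3114, -0.02]] 0.1675171065130881 0.01849619306304968 0.06145509276565823
-0.005 [[0.4996, -0.1472, -0.005], [0.5304, -0.2997, -0.005]] 0.1556031039836722 0.017180723284919788 0.0570843383639378
0.005 [[0.4997, -0.1473, 0.005], [0.5289, -0.292, 0.005]] 0.1476604356307283 0.016303743432833157 0.054170502096124264
0.014 [[0.4997, -0.1473, 0.014], [0.5276, -0.285, 0.014]] 0.14051203411307883 0.015514461565955177 0.0515480494550921
[253.12927558 292.87733261]
[253.09455783 298.50628589]
```

View pics/side4.png

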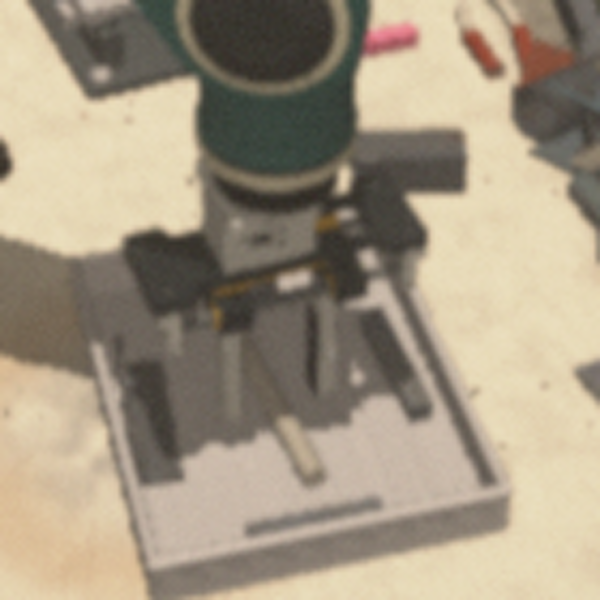

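View pics/w4z.png

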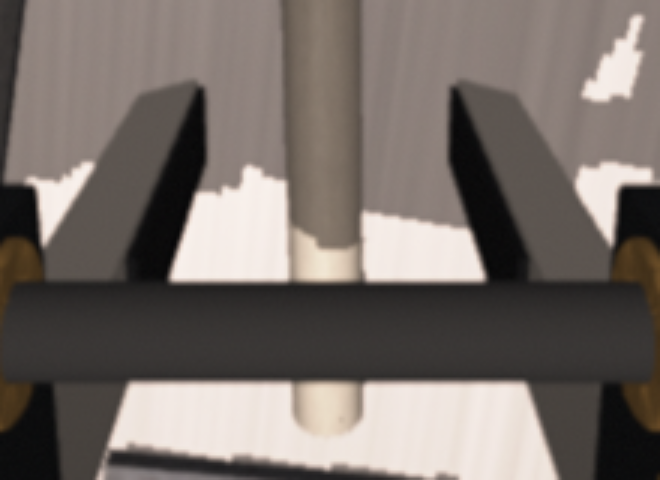

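```bash
python3 - <<'E'
from rig import robot
from h import *
ci=robot.camera_info("wrist"); s=robot.get_state();cs=robot.camera_info("side")
e,R=s['ee_pos'],s['tool_rot']
for zt in(-.03,-.02,-.01,0,.01,.019):
    print(zt,[proj(ci,e+R@np.array([x,y,zt])).round(1).tolist() for x in(-.008,.008) for y in(-.025,)],[proj(cs,e+R@np.array([0,y,zt])).round(1).tolist() for y in(-.03,.03)])
E
```

```text
-0.03 [[212.9, 260.6], [211.8, 233.5]] [[242.9, 290.0], [263.3, 284.2]]
-0.02 [[215.4, 252.8], [214.4, 227.1]] [[243.0, 292.6], [263.2, 286.9]]
-0.01 [[217.6, 245.9], [216.7, 221.4]] [[243.0, 295.2], [263.2, 289.4]]
0 [[219.6, 239.6], [218.8, 216.2]] [[243.0, 297.8], [263.1, 292.0]]
0.01 [[221.4, 233.9], [220.7, 211.5]] [[243.0, 300.4], [263.1, 294.6]]
0.019 [[222.9, 229.2], [222.3, 207.6]] [[243.1, 302.7], [263.0, 296.8]]
```

Both views put the fingertips at about the reported TCP height, not 19 mm ahead of it. So the reported TCP effectively sits at the tips, and the tips are now around 5 mm above the table, straddling the bar. I'll grip here.

```bash
python3 - <<'E'
from rig import robot
from h import *
robot.gripper_to(0.0)
s=robot.get_state();print(s['time'],s['ee_pos'],s['opening'],s['force'])
if s['opening']>.012:
    robot.move_linear((.5137,-.2165,.11),velocity=.12)
    s=robot.get_state();print(s['time'],s['ee_pos'],s['opening'],s['force'],s['moment'])
    cv2.imwrite("pics/w5.png",robot.grab_frame("wrist")[:,:,::-1])
    cv2.imwrite("pics/side5.png",cv2.resize(robot.grab_frame("side")[200:340,190:330,::-1],(600,600),interpolation=cv2.INTER_CUBIC))
E
```

```text
10.225 [ 0.5135673  -0.21653342  0.00394135] 0.014629372987493299 [-0.90381164  0.77672119  0.41991811]
11.2583 [ 0.51327931 -0.21630204  0.10926992] 0.014596381633613941 [-0.04542146  0.05891624 -1.99288019] [-0.02483129 -0.09147943 -0.01280176]
```

View pics/w5.png

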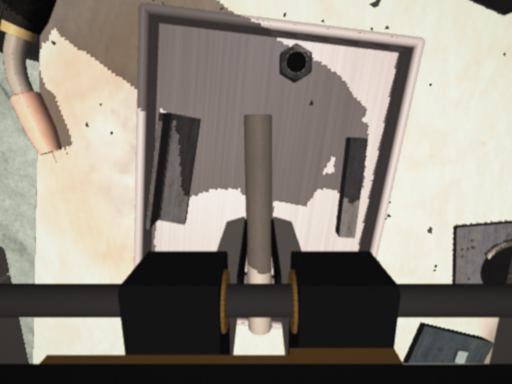

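View pics/side5.png

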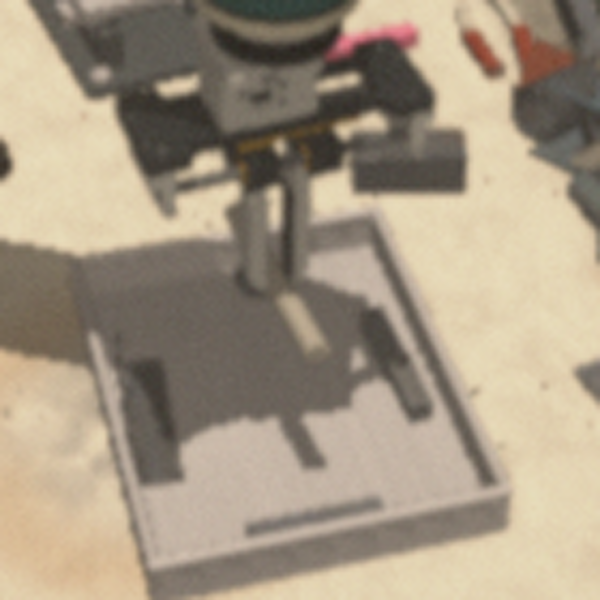

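The bar is held (opening 14.6 mm, about 2 N weight) and level, with its ends at (257,115) and (260,333), unchanged from before the lift. I'll swing across close to the robot and look at the fixture.

```bash
python3 - <<'E'
from rig import robot
from h import *
r=np.radians
robot.move_ptp((.46,0,.16),down(r(55)))
print(robot.get_state()['time'],robot.get_state()['qpos'].round(2))
robot.move_ptp((.4919,.1969,.15),down(r(104.2)))
s=robot.get_state();print(s['time'],s['ee_pos'],s['opening'],s['qpos'].round(2))
robot.pause(.1)
np.save('ci6.npy',robot.camera_info("wrist"),allow_pickle=True)
cv2.imwrite("pics/w6.png",robot.grab_frame("wrist")[:,:,::-1])
cv2.imwrite("pics/top6.png",cv2.resize(robot.grab_frame("top")[170:270,120:240,::-1],(720,600),interpolation=cv2.INTER_CUBIC))
E
```

```text
12.2667 [ 0.18  0.18 -0.27  2.04  0.06  0.93  0.84]
13.0833 [0.49225671 0.19578311 0.149409  ] 0.014051251831194841 [-0.04  0.34 -0.48  1.88  0.19  0.96  1.21]
```

View pics/w6.png

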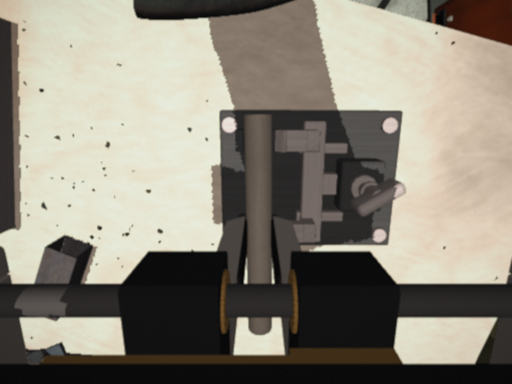

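View pics/top6.png

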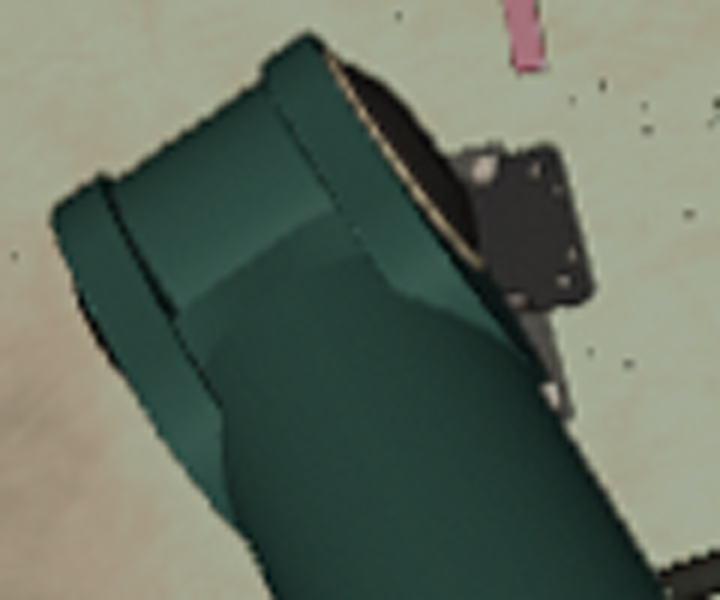

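The wrist view shows the fixture square with the gripper. The base edge is horizontal from (220,111) to (402,111), with corner pins at (229,125), (390,125) and (379,236). I'll refine the fixture pose from those pins.

```bash
python3 - <<'E'
from h import *
ci=np.load('ci6.npy',allow_pickle=True).item()
im=cv2.imread('pics/w6.png')
def cen(u,v,r=9):
    p=im[v-r:v+r+1,u-r:u+r+1].astype(float).mean(2); m=(p>p.max()*.72).astype(np.uint8)
    n,l,st,c=cv2.connectedComponentsWithStats(m); k=1+np.argmax(st[1:,4]); return c[k]+[u-r,v-r],st[k,4]
P=[]
for u,v in[(229,125),(390,125),(379,236)]:
    c,a=cen(u,v);w=cast(ci,c,.014);P.append(w);print(c,a,w.round(4))
P=np.array(P);C=(P[0]+P[2])/2;d=P[1]-P[0];d2=P[1]-P[2]
print("C",C,"len",np.linalg.norm(d),np.linalg.norm(d2),"yaw",np.degrees(np.arctan2(d[1],d[0]))-90,np.degrees(np.arctan2(d2[1],d2[0])))
yaw=np.radians(14.1);R=np.array([[np.cos(yaw),-np.sin(yaw)],[np.sin(yaw),np.cos(yaw)]])
print("saddle",C[:2]+R@[0,-.05],"wing",C[:2]+R@[0,.05])
for C2 in (C[:2],np.array([.4798,.2454])):
  for x,y,z in[(46,-50,56),(46,-40,56),(46,-60,56),(-46,-50,56),(0,50,90)]:
    print((x,y,z),proj(ci,[*(C2+R@[x/1e3,y/1e3]),z/1e3]).round(1))
c=[cast(ci,p,.012) for p in[(220,111),(402,111),(388,244)]];print(np.round(c,4),(c[0]+c[2])/2)
cv2.imwrite('pics/w6z.png',cv2.resize(im[95:260,205:415],(764,600),interpolation=cv2.INTER_CUBIC))
E
```

```text
[228.54857143 124.56571429] 175 [0.441  0.1515 0.014 ]
[389.81564246 124.96648045] 179 [0.4015 0.3122 0.014 ]
[379.09160305 235.18320611] 131 [0.5184 0.3414 0.014 ]
C [0.47973153 0.24649257 0.014     ] len 0.16545282637304737 0.12051743354847448 yaw 13.820086867745644 -165.95756087654405
saddle [0.49191228 0.19799897] wing [0.46755078 0.29498617]
(46, -50, 56) [260.7 237.4]
(46, -40, 56) [270.9 237.4]
(46, -60, 56) [250.4 237.5]
(-46, -50, 56) [260.6 142.2]
(0, 50, 90) [381.1 201. ]
(46, -50, 56) [259.6 237.2]
(46, -40, 56) [269.8 237.2]
(46, -60, 56) [249.3 237.3]
(-46, -50, 56) [259.4 142. ]
(0, 50, 90) [379.8 200.7]
[[0.43   0.1399 0.012 ]
 [0.3852 0.3204 0.012 ]
 [0.5267 0.3558 0.012 ]] [0.47833695 0.24784638 0.012     ]
```

View pics/w6z.png

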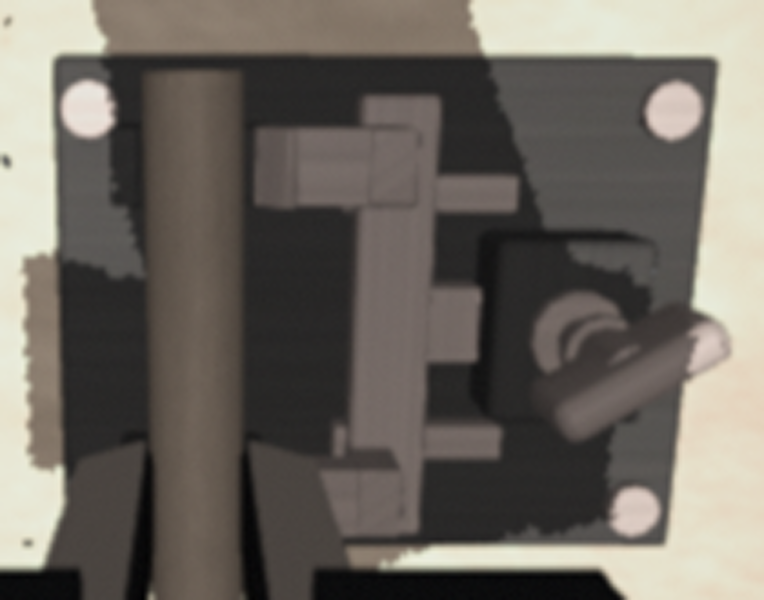

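The refined saddle midpoint is about (0.4919, 0.1975), within 1 mm of the top-view estimate. The crossbar lies at fixture y of about -10 to +10 mm, so I'll release with only a small opening. Lowering now with a force guard.

```bash
python3 - <<'E'
from rig import robot
from h import *
r=np.radians
F=down(r(104.0))
robot.move_linear((.4919,.1975,.075),velocity=.12,frame=F)
robot.pause(.1)
s=robot.get_state();print(s['time'],s['ee_pos'],s['force'])
np.save('ci7.npy',robot.camera_info("wrist"),allow_pickle=True)
cv2.imwrite("pics/w7.png",robot.grab_frame("wrist")[:,:,::-1])
hit=robot.move_linear((.4919,.1975,.033),velocity=.04,threshold=6)
s=robot.get_state();print(hit,s['time'],s['ee_pos'],s['force'],s['moment'],s['opening'])
cv2.imwrite("pics/w8.png",robot.grab_frame("wrist")[:,:,::-1])
cv2.imwrite("pics/side8.png",cv2.resize(robot.grab_frame("side")[140:240,170:290,::-1],(720,600),interpolation=cv2.INTER_CUBIC))
E
```

```text
14.1583 [0.4924145  0.19770346 0.07582302] [ 0.81852281 -0.55503021 -2.34743367]
True 14.9833 [0.4913047  0.19793697 0.0418512 ] [ 0.80457018  4.42998384 -1.03747754] [ 0.85501008 -0.22997823 -0.05132633] 0.01474089400686804
```

View pics/w8.png

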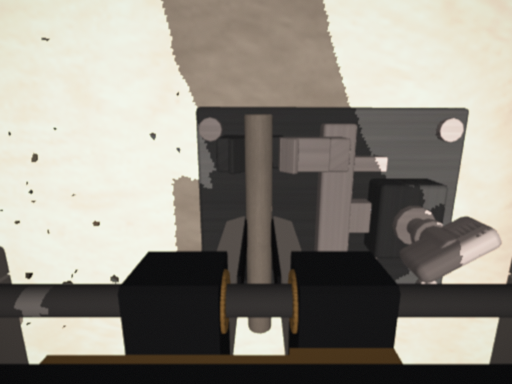

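View pics/side8.png

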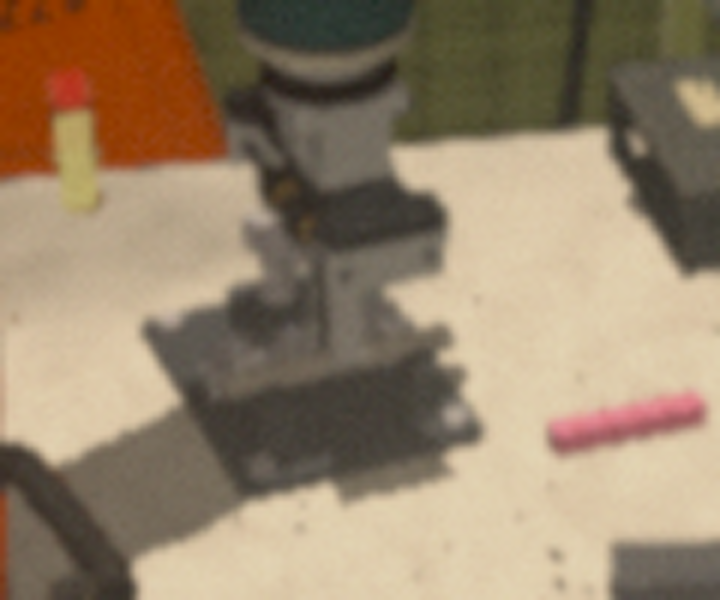

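Contact came early, at z=0.042, with a sideways push of about +5 N in y. The bar is touching the flare of the fixed (-y) wall, and w8 agrees: a 4–5 mm gap on the jaw side (272 to 280 px), with the other wall hidden under the bar. I'll shift 2 mm towards fixture +y and lower again.

```bash
python3 - <<'E'
from rig import robot
from h import *
n=np.array([-.242,.970,0]); b=np.array([.4919,.1975,0])
p=b+.002*n
robot.move_linear(p+[0,0,.047],velocity=.05)
s=robot.get_state();print(s['ee_pos'],s['force'])
hit=robot.move_linear(p+[0,0,.0325],velocity=.03,threshold=6)
s=robot.get_state();print(hit,s['time'],s['ee_pos'],s['force'],s['moment'],s['opening'])
cv2.imwrite("pics/w9.png",robot.grab_frame("wrist")[:,:,::-1])
E
```

```text
[0.49156848 0.19933778 0.04733252] [ 0.08481445 -0.08313508 -2.03346003]
True 15.7833 [0.49131286 0.19924683 0.0337589 ] [-2.28601513 -0.90896903  8.82051631] [-0.10658799  0.23488492 -0.03087891] 0.014574032283489824
```

View pics/w9.png

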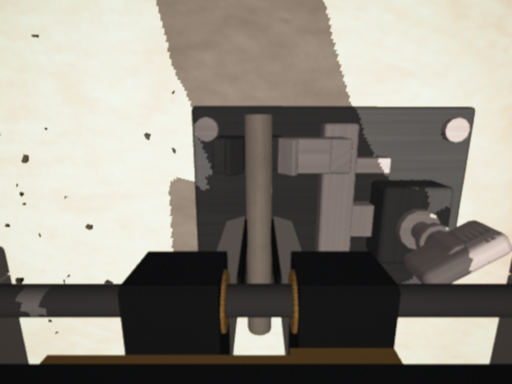

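Now it's a clean vertical contact at z=0.0338, the predicted height, with little lateral force. Releasing with a small opening, then lifting.

```bash
python3 - <<'E'
from rig import robot
from h import *
robot.gripper_to(.032)
s=robot.get_state();print(s['time'],s['ee_pos'],s['force'],s['opening'])
p=s['ee_pos']
robot.move_linear((p[0],p[1],.06),velocity=.08)
robot.move_linear((p[0],p[1],.16),velocity=.2)
s=robot.get_state();print(s['time'],s['ee_pos'],s['opening'])
robot.pause(.05)
np.save('ci10.npy',robot.camera_info("wrist"),allow_pickle=True)
cv2.imwrite("pics/w10.png",robot.grab_frame("wrist")[:,:,::-1])
E
```

```text
16.3333 [0.49093809 0.19907857 0.03357961] [-0.46216569 -0.40216977 -0.63176992] 0.032151964572904916
17.4583 [0.49047919 0.19870546 0.15890074] 0.031680000175946514
```

View pics/w10.png

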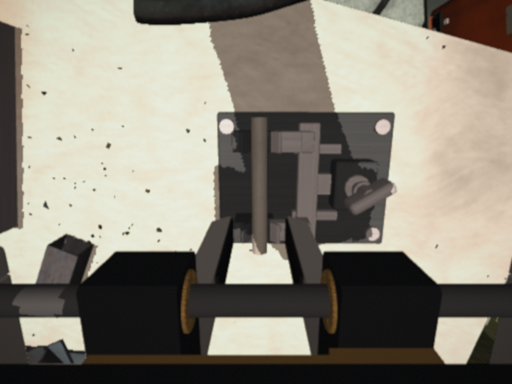

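The bar lies in the saddles, with ends at about (259.5,118) and (259.5,253). The wing top runs from (353,208) to (392,187). I'll measure both.

```bash
python3 - <<'E'
from h import *
ci=np.load('ci10.npy',allow_pickle=True).item()
im=cv2.imread('pics/w10.png')
b=np.array([cast(ci,p,.046) for p in[(259.5,118),(259.5,252.5)]]);d=b[0]-b[1]
m=b.mean(0);print("bar",m,np.linalg.norm(d),np.degrees(np.arctan2(d[1],d[0])))
yaw=np.radians(14.0);c,s=np.cos(yaw),np.sin(yaw)
for C in([.4798,.2460],):
    q=m[:2]-C;print("in fixture",c*q[0]+s*q[1],-s*q[0]+c*q[1])
    for z in(.064,.077,.09):print("wing centre proj",proj(ci,[C[0]-s*.05,C[1]+c*.05,z]))
cv2.imwrite('pics/w10z.png',cv2.resize(im[150:240,310:430],(800,600),interpolation=cv2.INTER_CUBIC))
E
```

```text
bar [0.49120883 0.20065898 0.046     ] 0.1376341156788795 -166.02214833057513
in fixture 0.00010094871756173227 -0.04675424398204
wing centre proj [362.14204819 192.83203354]
wing centre proj [366.85042366 196.23339508]
wing centre proj [372.00902211 199.96000067]
```

View pics/w10z.png

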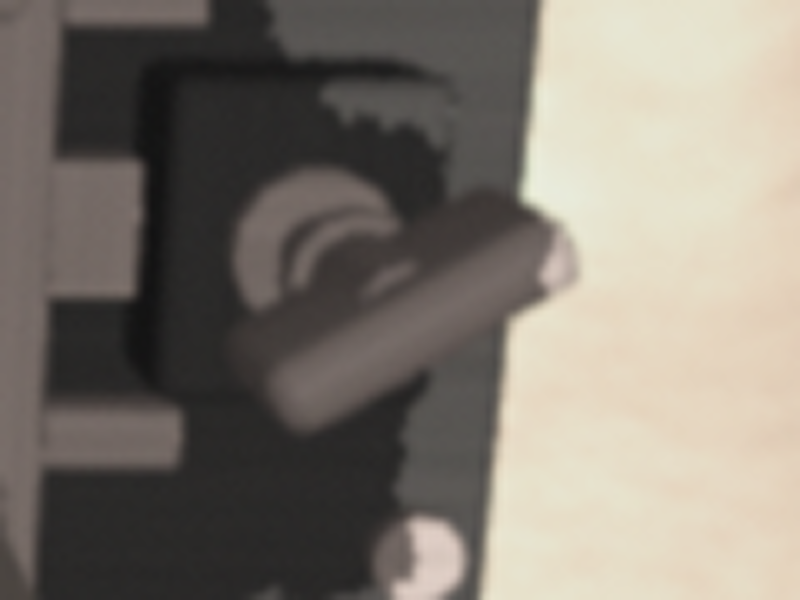

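```bash
python3 - <<'E'
from h import *
ci=np.load('ci10.npy',allow_pickle=True).item()
f=lambda p:(310+(p[0]+.5)/6.667-.5,150+(p[1]+.5)/6.667-.5)
w=np.array([cast(ci,f(p),.090) for p in[(290,400),(558,240)]]);d=w[1]-w[0]
print(w,w.mean(0),np.linalg.norm(d),np.degrees(np.arctan2(d[1],d[0])))
from rig import robot
for z in(.16,.072):
  for a in(47,-45):
    q=robot.ik((.4675,.2945,z),down(np.radians(a)));print(z,a,np.round(q,2))
E
```

```text
[[0.47985622 0.28137991 0.09      ]
 [0.45130824 0.30796004 0.09      ]] [0.46558223 0.29466997 0.09      ] 0.0390062934802492 137.0443634752288
0.16 47 [-0.34  0.35 -0.34  1.82  0.14  0.99  0.08]
0.16 -45 [-0.56  0.33 -0.07  1.83  0.03  0.98 -1.43]
0.072 47 [-0.37  0.46 -0.31  1.89  0.18  0.82  0.05]
0.072 -45 [-0.61  0.44 -0.01  1.9   0.01  0.8  -1.41]
```

The wing centre is (0.4665, 0.2945) and its long axis is at about 136°, matching the earlier top view. Approaching with the jaw axis at 46°.

```bash
python3 - <<'E'
from rig import robot
from h import *
r=np.radians
robot.gripper_to(.045)
robot.move_ptp((.467,.2945,.15),down(r(46)))
hit=robot.move_linear((.467,.2945,.069),velocity=.12,threshold=8)
s=robot.get_state();print(hit,s['time'],s['ee_pos'],s['force'],s['qpos'].round(2))
if not hit:
    robot.gripper_to(0.0)
    s=robot.get_state();print(s['time'],s['ee_pos'],s['force'],s['moment'],s['opening'])
cv2.imwrite("pics/w11.png",robot.grab_frame("wrist")[:,:,::-1])
cv2.imwrite("pics/side11.png",cv2.resize(robot.grab_frame("side")[140:240,170:290,::-1],(720,600),interpolation=cv2.INTER_CUBIC))
E
```

```text
False 19.9333 [0.46736758 0.29469785 0.06959911] [-0.2288368   0.02271055 -0.1885212 ] [-0.37  0.47 -0.31  1.89  0.19  0.81  0.02]
20.55 [0.4673449  0.29486545 0.06917363] [ 2.77084083  2.25574849 -1.5785213 ] [ 0.60943198 -0.81673326  0.04480149] 0.011781823389108919
```

View pics/w11.png

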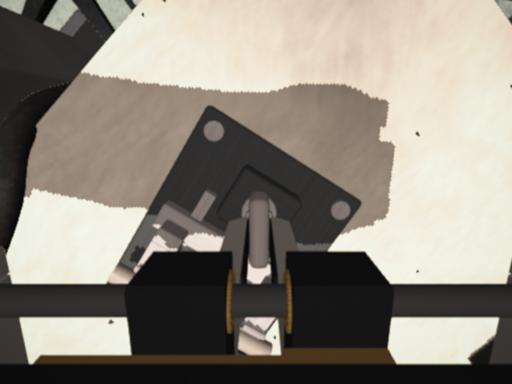

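View pics/side11.png

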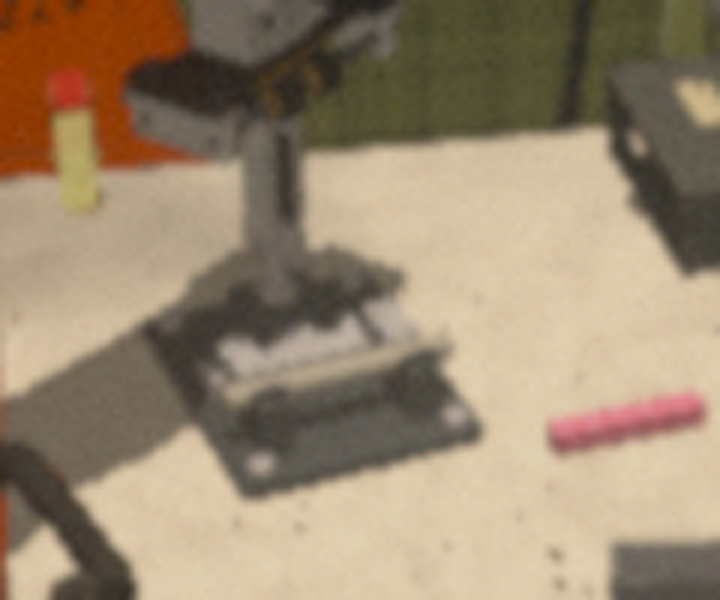

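The wing is gripped (11.8 mm opening, wing seen at (259,225) between the fingers), and the bar lies in both saddles. Now I'll turn clockwise in steps, watching the moment about z.

```bash
cat >> h.py <<'E'
def jaw(s): return np.degrees(np.arctan2(s['tool_rot'][1,1],s['tool_rot'][0,1]))
E
python3 - <<'E'
from rig import robot
from h import *
r=np.radians
s=robot.get_state();p=np.array([.4673,.2948,.0692]);m0=s['moment'][2]
print(jaw(s))
a=46
for i in range(12):
    a-=8
    robot.move_ptp(p,down(r(a)))
    s=robot.get_state();print(a,round(jaw(s),1),round(s['time'],2),(s['ee_pos']-p).round(4),s['force'].round(1),s['moment'].round(2),round(s['opening'],4))
    if abs(s['moment'][2]-m0)>.35 or np.linalg.norm(s['force'])>30: break
E
```

```text
46.00327316013358
38 38.2 20.9 [-0. -0.  0.] [ 1.5  0.4 -0.3] [ 0.16 -0.55 -0.06] 0.0118
30 30.4 21.15 [-0.0001 -0.0001 -0.    ] [0.2 0.1 0.6] [-0.04 -0.22 -0.1 ] 0.0117
22 22.4 21.4 [-0.0003 -0.0001 -0.    ] [-1.3 -1.6  3.1] [-0.33  0.21  0.01] 0.0117
14 14.5 21.65 [-0.0003 -0.0002 -0.    ] [-2.7 -1.8  4.7] [-0.54  0.71 -0.07] 0.0116
6 6.4 21.9 [-0.0005 -0.0002 -0.0001] [-3.7 -3.1  6.4] [-0.67  1.01 -0.05] 0.012
-2 -1.6 22.15 [-0.0006 -0.0002 -0.0001] [-6.1 -3.   7.2] [-0.7   1.25 -0.03] 0.0117
-10 -9.6 22.4 [-0.0007 -0.0002 -0.0001] [-5.9 -1.6  8.6] [-0.72  1.45 -0.07] 0.0117
-18 -17.6 22.65 [-0.0008 -0.0002 -0.0001] [-7.  -2.9  8.4] [-0.72  1.68 -0.04] 0.0119
-26 -25.6 22.9 [-0.0009 -0.0001 -0.0001] [-8.  -2.2  9. ] [-0.65  1.86 -0.06] 0.012
-34 -33.6 23.15 [-0.001  -0.0001 -0.0001] [-9.5 -1.8  9.6] [-0.58  1.99 -0.04] 0.0116
-42 -41.6 23.4 [-0.0012  0.     -0.0001] [-8.7 -2.  10.6] [-0.53  2.14 -0.03] 0.0117
-50 -49.5 23.65 [-0.0012  0.0001 -0.0001] [-8.8 -2.1 10.5] [-0.52  2.17  0.63] 0.0122
```

There's a moment jump to 0.63 N·m at -50°, after about 92° of turn, which is consistent with the stop. I'll press slightly further, hold, and look.

```bash
python3 - <<'E'
from rig import robot
from h import *
r=np.radians
p=np.array([.4673,.2948,.0692])
robot.move_ptp(p,down(r(-53)))
robot.pause(.3)
s=robot.get_state();print(round(jaw(s),1),round(s['time'],2),(s['ee_pos']-p).round(4),s['force'].round(1),s['moment'].round(2),round(s['opening'],4))
cv2.imwrite("pics/w12.png",robot.grab_frame("wrist")[:,:,::-1])
w=cv2.imread("pics/w12.png");cv2.imwrite("pics/w12z.png",cv2.resize(w[90:350,90:430],None,fx=2.3,fy=2.3))
E
```

```text
-52.4 24.2 [-0.0009  0.0004 -0.0001] [-7.1  0.4  7.4] [-0.02  1.62  0.53] 0.0124
```

View pics/w12z.png

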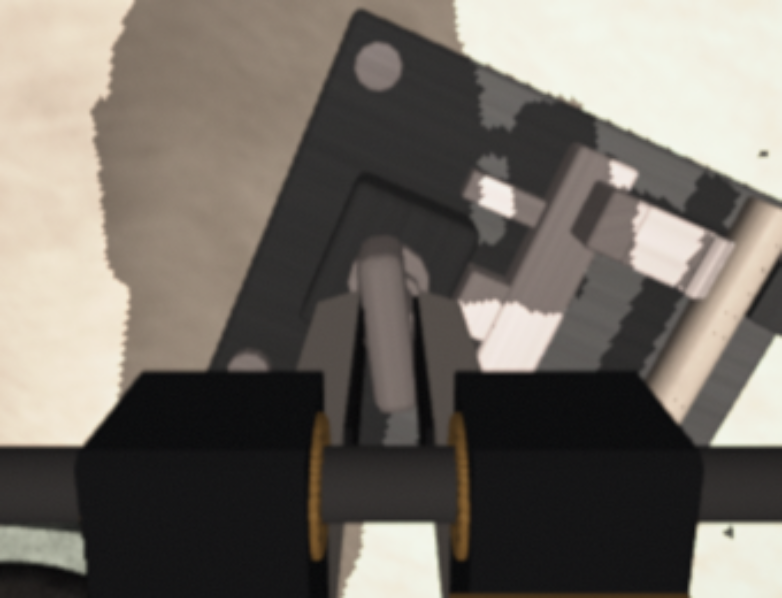

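The wing sits skewed about 5–6° in the pads and the moment has saturated near 0.53 N·m. So the screw is hard on its stop, with the wing at about -46.5°, and the pads slipped slightly. Backing off a quarter turn.

```bash
python3 - <<'E'
from rig import robot
from h import *
r=np.radians
p=np.array([.4673,.2948,.0692])
for a in(-41,-29,-17,-5,7,19,31,41.5):
    robot.move_ptp(p,down(r(a)))
    s=robot.get_state();print(a,round(jaw(s),1),round(s['time'],2),s['force'].round(1),s['moment'].round(2),round(s['opening'],4))
robot.pause(.3)
s=robot.get_state();print(round(jaw(s),1),round(s['time'],2),(s['ee_pos']-p).round(4),s['joint_vel'].round(4),s['force'].round(1),s['moment'].round(2),round(s['opening'],4))
np.save('ci13.npy',robot.camera_info("wrist"),allow_pickle=True)
w=robot.grab_frame("wrist")[:,:,::-1].copy();cv2.imwrite("pics/w13.png",w)
cv2.imwrite("pics/w13z.png",cv2.resize(w[90:350,90:430],None,fx=2.3,fy=2.3))
sd=robot.grab_frame("side")[:,:,::-1].copy();cv2.imwrite("pics/side13.png",cv2.resize(sd[140:350,170:340],(600,741))[:600])
E
```

```text
-41 -40.4 24.55 [-6.3  0.7  6.4] [0.29 1.55 0.08] 0.0115
-29 -28.4 24.85 [-6.2  1.1  5.7] [0.22 1.44 0.1 ] 0.0117
-17 -16.4 25.15 [-5.2  1.4  6.7] [0.28 1.38 0.05] 0.0114
-5 -4.8 25.45 [-5.4  0.7  5.6] [0.29 1.43 0.07] 0.0115
7 7.2 25.75 [-5.9  1.1  5. ] [0.3  1.27 0.07] 0.0116
19 18.9 26.05 [-5.2  2.2  5.5] [0.41 1.23 0.08] 0.0117
31 30.7 26.35 [-5.   3.3  3.6] [0.6  1.18 0.09] 0.012
41.5 41.2 26.63 [-4.5  2.8  4. ] [0.65 1.09 0.12] 0.0119
41.2 26.93 [-0.0003  0.0004 -0.    ] [-0.002   0.0005 -0.0002 -0.0004  0.0013 -0.0003  0.0025] [-4.9  2.7  3.1] [0.54 1.01 0.08] 0.0116
```

View pics/w13z.png

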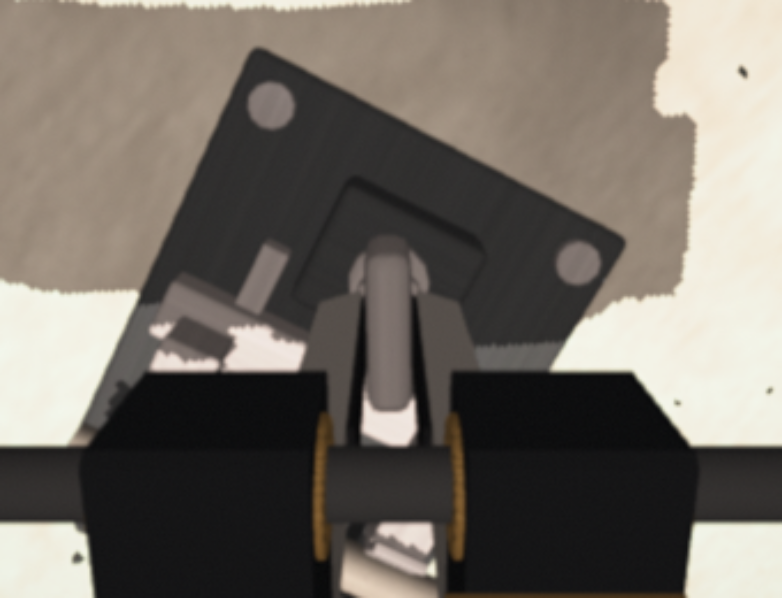

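View pics/side13.png

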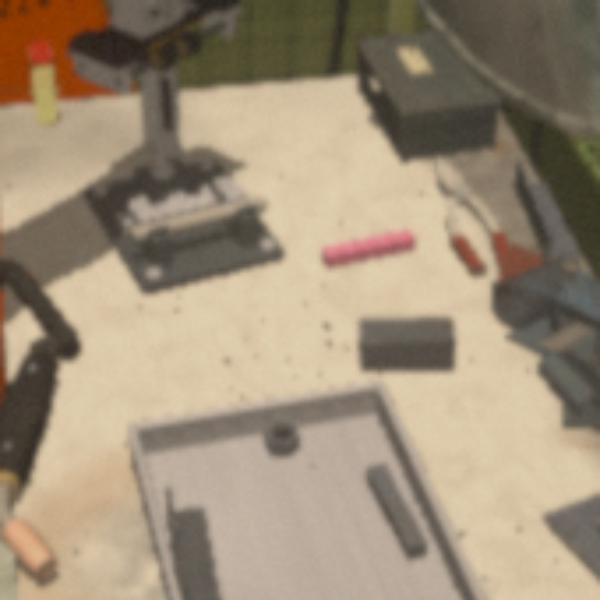

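The wing is square in the pads again at jaw angle 41.2°, about 88° back from the seat, so the screw is at about 1.07 rad. The arm is still, the bar is in both saddles, and the other offcuts are in the tray. Handing in.

```bash
python3 -c "
from rig import robot
print(robot.get_state()['opening']); robot.sign_off()"
```

```text
0.011733360074692408
the job is handed in; nothing more can be done
```

I laid the bar in both saddles, turned the wing screw clockwise to its stop and backed it off about a quarter turn. I handed in at about 27 s, still gripping the wing. No verdict was reported.

**Last checks**
- **Bar:** right after release it measured 0.1 mm off centre along the fixture. Across the fixture it was at y ≈ -47 mm, inside the -55 to -40 mm window, and it was parallel to the fixture. The last side picture still shows it in both saddles.
- **Seating:** the screw stopped after about 92° of turn. The moment rose to 0.5–0.6 N·m and the pads slipped about 5° on the wing, so it was hard on its stop.
- **Back-off:** about 88°, which puts the screw at about 1.07 rad (target 1.03 ± 0.30). I worked this out from the gripper angle, as the screw angle can't be read directly. The arm was still.
- **Grip:** the fingers held the wing at an 11.7 mm opening. The contact force on the wing was not measured directly.
- **Offcuts:** the nut, square bar and angle piece are visible in the tray in the last picture. The flat piece was outside that crop; I last saw it in the tray as I lifted the bar, and nothing touched it afterwards.

**What disagreed**
- **Fingertip length:** the fingertips were at about the reported tool point, not 19 mm ahead of it as stated. My first grasp therefore closed above the bar without moving it. I checked with the cameras and by feeling downwards, then regripped lower.
- **Saddle position:** my first estimate was about 2 mm off, and the bar touched a saddle flare lightly. I lifted, shifted it 2 mm and it went in cleanly.

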